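# Clamp a hose coupling with the clicking torque knob

## Robot

A 6-joint arm with a two-finger parallel gripper is mounted at the origin on the work surface. World frame = base frame: x ahead of the robot, y to its left, z up, the work surface at z = 0. Lengths are in m, angles in degrees, forces in N, time in s.
With the tool pointing down it reaches from about 0.3 to 0.775 m from the base axis. Payload 14.6 kg.
Tool frame: the origin (TCP) lies where the fingers leave the gripper's body, on its centre line; the fingertips stand 73 mm ahead of it and the grasp point (between the pads) lies 54 mm ahead of it (r.tcp_to_tips is the z of the fingertips in the tool frame, in m); z points along the fingers, y is the direction in which the jaws open and shut (so a half turn about z gives the same grasp; the last joint's range is limited). The gripper opens to 85 mm and grips with 20 to 120 N. Pads are 22 mm wide; open, the fingers measure 114 mm over their backs; the gripper's body (76 mm by 85 mm) begins 54 mm behind the grasp point. The pads swing forward as they close: fully open they stand 13 mm farther back than shut.
Start: joints at [-71.482, 17.183, 87.147, -0, 75.671, -3.816], TCP at [0.209, -0.509, 0.304] pointing down, gripper open.
Joint ranges: [-173.82, 173.82], [-45.26, 126.66], [13.44, 144.39], [-59.66, 239.66], [0, 175.72], [-146.38, 146.38]. Speed limits (degrees/s): [127.2, 127.2, 147.25, 180, 180, 180].

## Interface

Orientations are given as a 3x3 rotation matrix whose columns are the frame's x, y, z axes.
In Python, from bench import r gives the robot as it stands.
- The arm moves only by the tool play_rows, never from a script. Its argument "rows" is a list of rows, each a list of 7 numbers: the shift along the world's x, y, z in m, then the turn, a rotation vector about the world's x, y, z in degrees, then the finger opening in m, from 0 to 0.0854. In form: [[tx, ty, tz, wx, wy, wz, grip], ...]. A call has 1 to 8 rows; each row shifts and turns the commanded pose from where the row before left it; what a row does not reach is not made up. A row lasts 1/10 s, in which the tool goes at most 50 mm and 8.59 degrees, less where a joint would pass 70% of its speed; a pose out of reach is approached as far as the arm can. A call with a gripper value outside its range is refused whole. The fingers move at their own pace and stop on an object; the grip force is fixed at half the most. Time passes only in rows, so rows that do not move let the fingers close. It gives the time, the measured TCP pose, the force and the opening at its end, in the units of the state.
- r.get_state(): the state, without advancing time (a new reading comes with each control period).
- r.camera(name): name is "scene" or "top" or "wrist"; returns a dict with "frame" (480x640x3 uint8, blue, green, red), "mtx" (3x3 intrinsics, pixels), "rvec" (rotation vector, rad) and "tvec" (3), from world to camera coordinates, as OpenCV has them. Camera axes: x right, y down, z forward; pixel columns grow to the right and rows downward; lengths in m; the calibration is good to about 2 mm. A picture is of the moment at which its call begins. There is no depth.
- r.close_job(): hands the job in, once; it reports no verdict.
The state is a dict: "time_s": time; "qpos": joint angles; "qvel": joint speeds; "tau": joint torques, N m; "position": TCP position; "tool_rot": TCP orientation; "ft_force": force on the tool from outside, world axes, zero at the start; "wrist_torque": the same for the moment, N m; "width": finger opening in m.
Only numpy, scipy, OpenCV 4.12 (cv2) and the standard library are available. Lean on these libraries where they do the work, as an engineer would, in place of code of your own. Each camera call takes 0.05 s, during which the arm holds its last target.

## Task

Swing the fixture's clamp arm fully home over the hose coupling standing in the nest, then turn the black knob clockwise until it slips and clicks once or twice, and stop there: not a third click. Leave the coupling clamped under the pad with the knob released, and do not disturb the coupling or the things lying about.

Things in the scene. Friction and masses are not known exactly. Their poses are not given: they have to be found in the camera images.
- knob_mid (a point): Centre (half-way up) of the round ribbed black knob upright on the free end of the clamp arm: 34 mm diameter, 40 mm tall, axis vertical, 123 mm above the work surface; gripped at any yaw from above. It does not rise or sink as it turns. Clockwise from above lowers the pad. Its x axis (black line on the knob's top) lines up with that of the collar until the clutch between them has slipped.
- gate (a joint): Swing of the clamp arm in radians: 1.2 is fully home against its stop over the nest, smaller is swung open (0 to 0.45 at the start). It grows clockwise seen from above. The arm is stiff (about 3 N at the knob to move it) and stays where it is left; tightening the knob presses it towards its stop.
- pivot (a point): Top of the clamp arm's vertical hinge axis, 88 mm above the work surface, over the white 50 x 50 mm block at one end of the fixture. The knob's axis is 100 mm from it. The steel arm is a 30 mm wide bar, underside 80 mm and top 96 mm above the work surface, with a 42 mm round boss under the knob; the bolt head on the hinge reaches 104 mm.
- nest (a point): Centre of the nest's floor, 15 mm above the work surface: a dark steel ring of 52 mm outer and 36 mm inner diameter, 10 mm high, on the fixture's fixed aluminium plate (160 x 210 x 15 mm). It lies 100 mm from the pivot; its x and y axes are the plate's, the pivot at +y. With the arm home the knob's axis is above this point.
- coupling: Stepped dark steel hose coupling, 33 mm diameter, 46 mm tall, standing loose in the nest; origin at the centre of its underside. Its flat top (24 mm diameter) is 61 mm above the work surface. It is to stay where it stands.
- pad: Rubber pad, 20 mm diameter, 6 mm thick, on the plunger under the arm's free end, on the knob's axis; origin at its underside. It goes down 3 mm per rad of knob turn against a drag of 0.1 to 0.2 N m. It has 2 to 5.5 mm to go to the coupling (about 0.7 to 1.9 rad, not known exactly); then the torque climbs over some 0.7 rad to about 0.35 N m, the clutch snaps on, and the torque drops.
- spanner: Bystander: spanner about 160 mm long lying on the bench; origin at the middle of its underside. Leave alone.
- gauge: Bystander: brass pressure gauge, 52 mm diameter, lying face up; origin at the centre of its underside. Leave alone.
- bushing: Bystander: flanged steel bushing, 44 mm diameter at the foot, 40 mm tall, standing; origin at the centre of its underside. Leave alone.
- collar (a point): Top centre of the thin aluminium collar (41 mm diameter, 4 mm thick, top 100.5 mm above the work surface) just under the knob; its x axis points to the black mark on it. It turns with the knob until the clutch slips, then stands still. Knob against collar is the slip: 0 at the start, up to 0.13 rad of wind-up under load, 0.39 rad when let go after one click, 0.79 after two.

How it is judged:
By the outcome, as a careful person would: the job done as asked, in the order asked, and still so for the second after the job is handed in, with the robot touching nothing.
It also fails if it takes over 53 s, if anything falls off the work surface, if the arm or the gripper's body presses on something with over 40 N, if the wrist force passes 120 N, or if a joint passes its speed limit or range.

## Working session

There is one attempt and no reset: what is moved stays moved. The work goes in short steps, Python scripts to look and compute and a tool call to move; the robot and the scene stay as the last step left them, time stands still between calls to the robot, and variables do not carry over. Pictures are saved under pics/ and viewed, and the job is handed in when it is done.

Besides the shell and the picture viewer there is one more tool, called after "Request:" by a JSON object that holds its "api" and its "payload". play_rows: Moves the arm, as the interface text tells. Its arguments: {"type":"object","properties":{"rows":{"type":"array","items":{"type":"array","items":{"type":"number"}}}},"required":["rows"]}

```bash
mkdir -p pics; ls; python3 - <<'E'
from bench import r
import cv2,numpy as np
for n in("scene","top","wrist"):
    c=r.camera(n); cv2.imwrite(f"pics/{n}0.png",c["frame"]); np.savez(f"pics/{n}0.npz",**{k:c[k] for k in("mtx","rvec","tvec")})
    R=cv2.Rodrigues(np.array(c["rvec"]))[0]; print(n,-R.T@np.array(c["tvec"]).ravel(),c["mtx"][0][0])
s=r.get_state();print(s)
E
```

```text
pics
scene [ 0.98949815 -0.01721997  0.81522823] 487.99874732895734
top [ 0.35085788 -0.01074198  1.32276269] 596.1194385789786
wrist [ 0.27234822 -0.48419998  0.37263422] 351.22230206992776
{'time_s': 0.15, 'qpos': array([-7.14823436e+01,  1.72097176e+01,  8.71705304e+01,  1.30876970e-03,
        7.56717491e+01, -3.81383533e+00]), 'qvel': array([ 0.01079874, -0.06177444, -0.08694988,  0.03082728, -0.02058339,
        0.09076759]), 'tau': array([ 1.78091334e-03, -5.43663025e+01, -3.61885500e+01, -5.63288449e-05,
        3.17871258e-03,  4.36650430e-05]), 'position': array([ 0.20896562, -0.50864099,  0.30345002]), 'tool_rot': array([[ 9.25003179e-01,  3.79959270e-01, -2.67239253e-04],
       [ 3.79959355e-01, -9.25002776e-01,  8.67561942e-04],
       [ 8.24411512e-05, -9.04037609e-04, -9.99999588e-01]]), 'ft_force': array([1.35863416, 0.10293433, 0.46413004]), 'wrist_torque': array([ 0.00066619, -0.00744772,  0.05117146]), 'width': 0.08563345222153579}
```

View pics/top0.png

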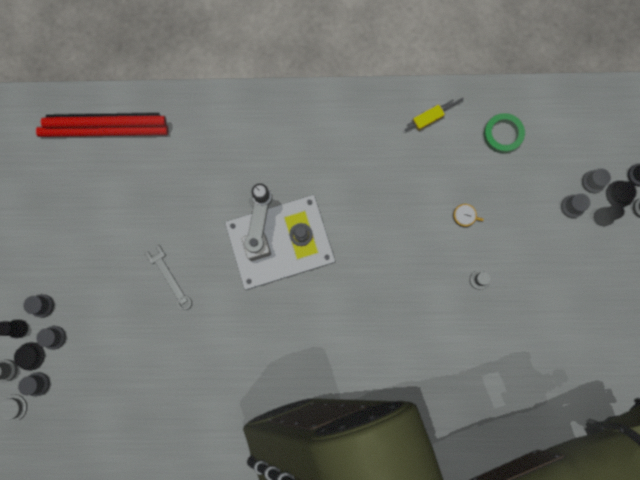

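View pics/scene0.png

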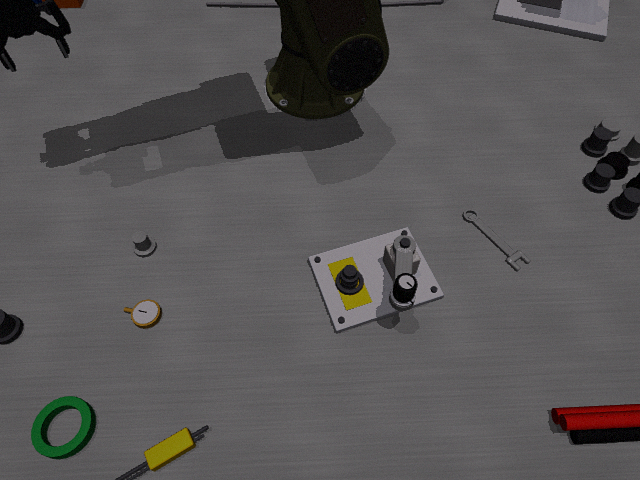

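```bash
python3 - <<'E'
import cv2
a=cv2.imread("pics/top0.png")[170:300,210:350]
cv2.imwrite("pics/t0c.png",cv2.resize(a,None,fx=5,fy=5,interpolation=2)[:600])
a=cv2.imread("pics/scene0.png")[220:340,300:450]
cv2.imwrite("pics/s0c.png",cv2.resize(a,None,fx=5,fy=5,interpolation=2))
E
```

```text
(no output)
```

View pics/t0c.png

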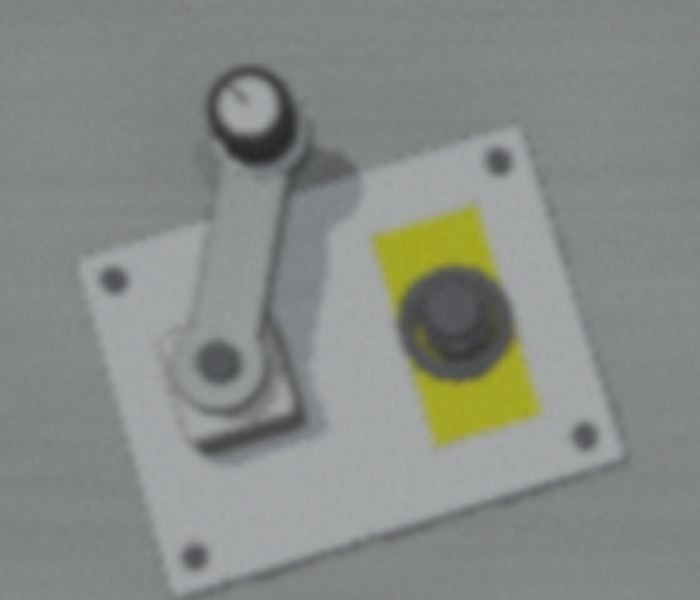

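View pics/s0c.png

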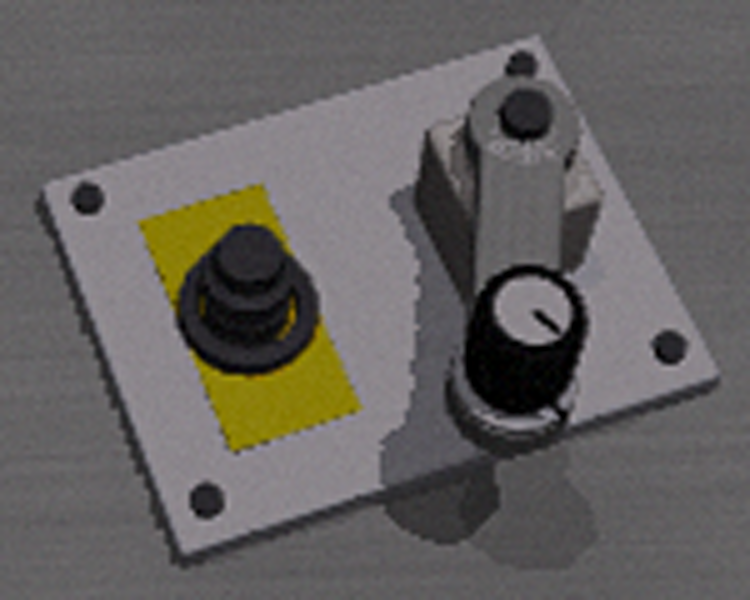

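```bash
cat >h.py <<'E'
import cv2,numpy as np
def ray(c,uv,z):
    R=cv2.Rodrigues(np.array(c["rvec"],float))[0];t=np.array(c["tvec"],float).ravel()
    p=cv2.undistortPoints(np.array([[uv]],float),np.array(c["mtx"],float),None)[0,0]
    d=R.T@np.array([p[0],p[1],1]);o=-R.T@t
    return o+d*(z-o[2])/d[2]
def proj(c,P):
    return cv2.projectPoints(np.array(P,float).reshape(-1,3),np.array(c["rvec"],float),np.array(c["tvec"],float),np.array(c["mtx"],float),None)[0].reshape(-1,2)
E
python3 - <<'E'
from h import *
T=np.load("pics/top0.npz");S=np.load("pics/scene0.npz")
def t(u,v,z):return ray(T,(210+u/5-.4,170+v/5-.4),z).round(4)
def s(u,v,z):return ray(S,(300+u/5-.4,220+v/5-.4),z).round(4)
kt,ks=t(248,105,.143),s(540,309,.143)
pt,ps=t(218,362,.104),s(527,111,.104)
nt,ns=t(456,323,.025),s(249,305,.025)
ct,cs=t(456,307,.061),s(250,257,.061)
print("knob",kt,ks,"\npivot",pt,ps,"\nnest",nt,ns,"\ncoup",ct,cs)
C=[t(*p,.015) for p in((82,260),(520,128),(625,458),(178,596))];print(*C)
C2=[s(*p,.015) for p in((185,550),(42,185),(540,38),(718,380))];print(*C2)
print("plate c",np.mean(C,0),np.mean(C2,0))
for p,k,n in((pt,kt,nt),(ps,ks,ns),((pt+ps)/2,(kt+ks)/2,(nt+ns)/2)):
    dk=(k-p)[:2];dn=(n-p)[:2];a=np.arctan2(dk[1],dk[0]);b=np.arctan2(dn[1],dn[0])
    print(np.hypot(*dk),np.hypot(*dn),np.degrees([a,b]),"gate",1.2-(a-b))
E
```

```text
knob [0.6412 0.1228 0.143 ] [0.6409 0.1261 0.143 ] 
pivot [0.5417 0.1392 0.104 ] [0.544  0.1409 0.104 ] 
nest [0.5701 0.0436 0.025 ] [0.5729 0.0456 0.025 ] 
coup [0.571  0.0421 0.061 ] [0.5729 0.0445 0.061 ]
[0.6026 0.2114 0.015 ] [0.6603 0.0147 0.015 ] [ 0.5103 -0.0302  0.015 ] [0.4517 0.1672 0.015 ]
[0.6621 0.017  0.015 ] [ 0.5125 -0.0285  0.015 ] [0.4544 0.1706 0.015 ] [0.6063 0.2137 0.015 ]
plate c [0.556225 0.090775 0.015   ] [0.558825 0.0932   0.015   ]
0.1008425009606565 0.0997292334273156 [ -9.35957475 -73.45483548] gate 0.08132666540000044
0.09802372161879999 0.09958564153531368 [ -8.68394706 -73.1299215 ] gate 0.07520555644105187
0.09943138337567264 0.09965703688149673 [ -9.02654922 -73.29249553] gate 0.07834764003612582
```

Request:
{"api": "play_rows", "payload": {"rows": [[0.018,0.0264,0,0,0,7.7,0.085],[0.018,0.0264,0,0,0,7.7,0.085],[0.018,0.0264,0,0,0,7.7,0.085],[0.018,0.0264,0,0,0,7.7,0.085],[0.018,0.0264,0,0,0,7.7,0.085],[0.018,0.0264,0,0,0,7.7,0.085],[0.018,0.0264,0,0,0,7.7,0.085],[0.018,0.0264,0,0,0,7.7,0.085]]}}

```text
time_s: 0.95
position: [0.3535, -0.2963, 0.3038]
tool_rot: [[0.1, 0.995, -0.0], [0.995, -0.1, 0.0], [0.0, -0.0, -1.0]]
ft_force: [-0.4, 0.4, 0.0]
width: 0.0851
```

Request:
{"api": "play_rows", "payload": {"rows": [[0.018,0.0264,0,0,0,7.7,0.085],[0.018,0.0264,0,0,0,7.7,0.085],[0.018,0.0264,0,0,0,7.7,0.085],[0.018,0.0264,0,0,0,7.7,0.085],[0.018,0.0264,0,0,0,7.7,0.085],[0.018,0.0264,0,0,0,7.7,0.085],[0.018,0.0264,0,0,0,7.7,0.085],[0.018,0.0264,0,0,0,7.7,0.085]]}}

```text
time_s: 1.75
position: [0.4975, -0.0851, 0.3037]
tool_rot: [[-0.828, 0.561, -0.0], [0.561, 0.828, 0.0], [0.0, -0.0, -1.0]]
ft_force: [1.0, -1.4, 0.2]
width: 0.0847
```

Request:
{"api": "play_rows", "payload": {"rows": [[0.018,0.0264,0,0,0,7.7,0.085],[0.018,0.0264,0,0,0,7.7,0.085],[0.018,0.0264,0,0,0,7.7,0.085],[0.018,0.0264,0,0,0,7.7,0.085],[0.018,0.0264,0,0,0,7.7,0.085],[0.018,0.0264,0,0,0,7.7,0.085],[0,0,0,0,0,0,0.085],[0,0,0,0,0,0,0.085]]}}

```text
time_s: 2.55
position: [0.6049, 0.0724, 0.3032]
tool_rot: [[-0.979, -0.203, -0.001], [-0.203, 0.979, -0.0], [0.001, 0.0, -1.0]]
ft_force: [0.0, -0.2, 0.2]
width: 0.0852
```

Request:
{"api": "play_rows", "payload": {"rows": [[0.0122,0.0174,0,0,0,5,0.085],[0.0122,0.0174,0,0,0,5,0.085],[0.0122,0.0174,0,0,0,5,0.085],[0,0,-0.02,0,0,0,0.085],[0,0,0,0,0,0,0.085],[0,0,0,0,0,0,0.085]]}}

```text
time_s: 3.15
position: [0.6413, 0.1234, 0.2841]
tool_rot: [[-0.894, -0.448, -0.001], [-0.448, 0.894, -0.0], [0.001, 0.0, -1.0]]
ft_force: [0.1, 0.6, 0.4]
width: 0.0849
```

```bash
python3 - <<'E'
from bench import r
from h import *
c=r.camera("wrist");f=c["frame"];cv2.imwrite("pics/w1.png",f)
print(proj(c,[[.6415,.1245,.143]]),r.get_state()["position"],r.get_state()["qpos"].round(1))
cv2.imwrite("pics/s1.png",cv2.resize(r.camera("scene")["frame"][180:340,300:500],None,fx=3.7,fy=3.7,interpolation=2))
E
```

```text
[[329.49027617 253.38537152]] [0.64151241 0.12345201 0.28480744] [   7.7   31.4   69.7   -0.    78.9 -108.9]
```

View pics/w1.png

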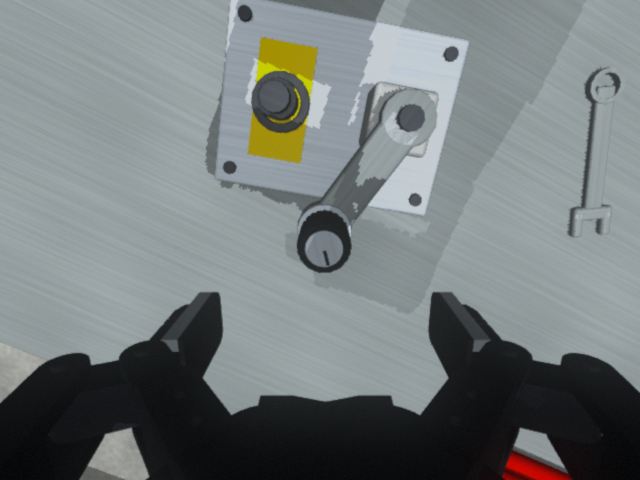

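View pics/s1.png

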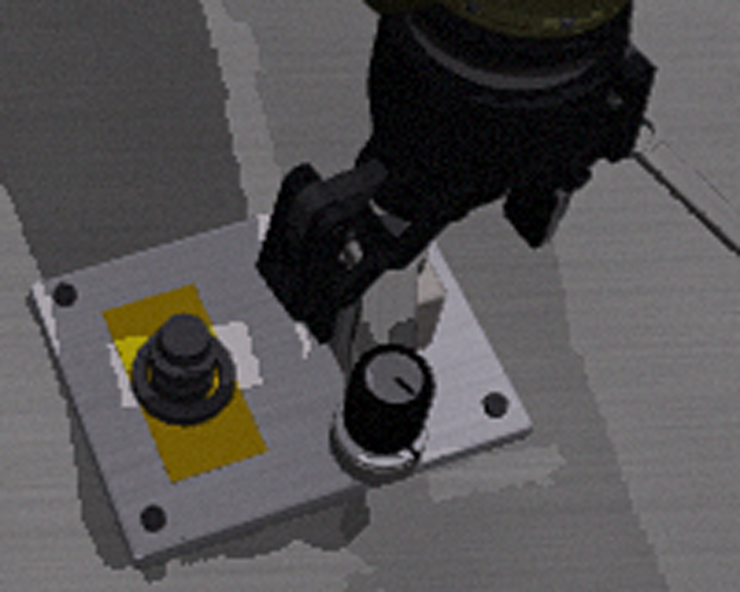

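```bash
python3 - <<'E'
from bench import r
from h import *
c=r.camera("wrist");f=c["frame"]
cv2.imwrite("pics/w1c.png",cv2.resize(f[190:290,270:380],None,fx=6,fy=6,interpolation=2))
for uv in((325,250),(324,249)):print(ray(c,uv,.143))
for uv,z in(((411,118),.104),((280,102),.025)):print(ray(c,uv,z))
E
```

```text
[0.64156463 0.12132447 0.143     ]
[0.64125475 0.12046213 0.143     ]
[0.54309702 0.13680976 0.104     ]
[0.57169352 0.04160286 0.025     ]
```

View pics/w1c.png

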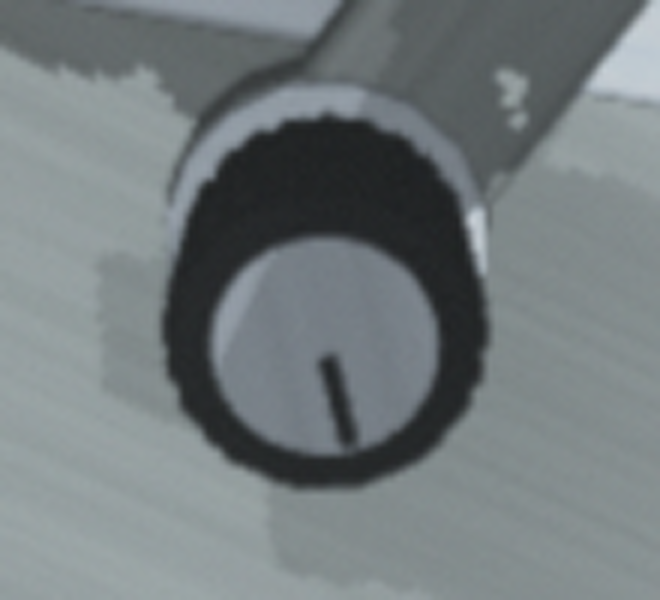

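Request:
{"api": "play_rows", "payload": {"rows": [[0,0,-0.03,0,0,0,0.085],[0,0,-0.03,0,0,0,0.085],[0,0,-0.025,0,0,0,0.085],[0,0,-0.015,0,0,0,0.085],[0,0,-0.005,0,0,0,0.085],[0,0,0,0,0,0,0.06],[0,0,0,0,0,0,0.05],[0,0,0,0,0,0,0.045]]}}

```text
time_s: 4.1
position: [0.642, 0.1243, 0.1803]
tool_rot: [[-0.893, -0.45, 0.002], [-0.45, 0.893, 0.0], [-0.002, -0.001, -1.0]]
ft_force: [0.3, -0.5, 0.6]
width: 0.0455
```

Request:
{"api": "play_rows", "payload": {"rows": [[0,0,0,0,0,0,0.04],[0,0,0,0,0,0,0.036],[0,0,0,0,0,0,0.03],[0,0,0,0,0,0,0.02],[0,0,0,0,0,0,0.01],[0,0,0,0,0,0,0.0],[0,0,0,0,0,0,0.0]]}}

```text
time_s: 4.8
position: [0.6422, 0.124, 0.1799]
tool_rot: [[-0.893, -0.45, 0.002], [-0.45, 0.893, -0.0], [-0.002, -0.001, -1.0]]
ft_force: [3.6, -2.2, 5.9]
width: 0.0331
```

```bash
python3 - <<'E'
from bench import r
from h import *
s=r.get_state();print(s["position"],s["ft_force"],s["wrist_torque"],s["width"])
c=r.camera("wrist");f=c["frame"];cv2.imwrite("pics/w2.png",f)
E
```

```text
[0.64219827 0.12403681 0.17991301] [ 3.59719206 -2.19385906  5.87829075] [-0.41729797 -0.5984854   0.05550376] 0.033050388051164475
```

View pics/w2.png

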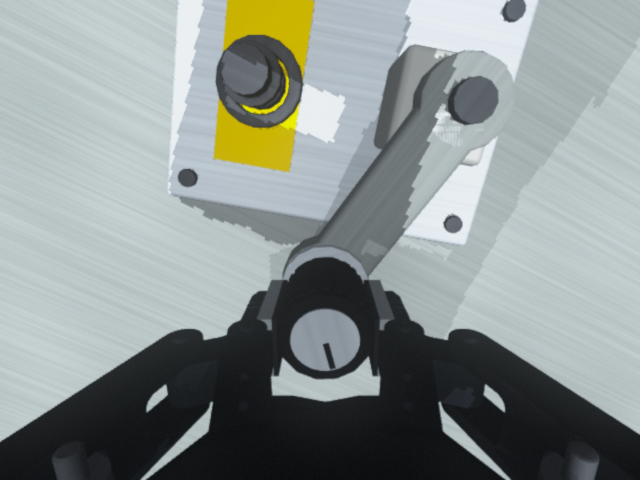

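```bash
python3 - <<'E'
import numpy as np
a=np.radians(-8.6-4*np.arange(19));p=.1*np.c_[np.cos(a),np.sin(a)]
d=np.diff(p,axis=0).round(4);print(d.tolist())
E
```

```text
[[-0.0013, -0.0069], [-0.0018, -0.0068], [-0.0022, -0.0066], [-0.0027, -0.0064], [-0.0031, -0.0062], [-0.0036, -0.006], [-0.004, -0.0057], [-0.0044, -0.0055], [-0.0047, -0.0051], [-0.0051, -0.0048], [-0.0054, -0.0044], [-0.0057, -0.004], [-0.006, -0.0036], [-0.0062, -0.0032], [-0.0064, -0.0028], [-0.0066, -0.0023], [-0.0067, -0.0019], [-0.0068, -0.0014]]
```

Request:
{"api": "play_rows", "payload": {"rows": [[-0.0013,-0.0069,0,0,0,-4,0],[-0.0018,-0.0068,0,0,0,-4,0],[-0.0022,-0.0066,0,0,0,-4,0],[-0.0027,-0.0064,0,0,0,-4,0]]}}

```text
time_s: 5.25
position: [0.6343, 0.0975, 0.1799]
tool_rot: [[-0.983, -0.184, 0.003], [-0.184, 0.983, 0.001], [-0.003, -0.0, -1.0]]
ft_force: [5.2, -0.2, 4.6]
width: 0.0328
```

```bash
python3 - <<'E'
from bench import r
s=r.get_state();print(s["position"],s["ft_force"],s["wrist_torque"],s["width"])
E
```

```text
[0.63431403 0.09749203 0.17990692] [ 5.22489882 -0.15449477  4.63763337] [ 0.03280331 -0.94346087  0.07902078] 0.032752281389144995
```

Forces small; continue.

Request:
{"api": "play_rows", "payload": {"rows": [[-0.0031,-0.0062,0,0,0,-4,0],[-0.0036,-0.006,0,0,0,-4,0],[-0.004,-0.0057,0,0,0,-4,0],[-0.0044,-0.0055,0,0,0,-4,0],[-0.0047,-0.0051,0,0,0,-4,0],[-0.0051,-0.0048,0,0,0,-4,0]]}}

```text
time_s: 5.85
position: [0.6094, 0.0637, 0.1799]
tool_rot: [[-0.973, 0.232, 0.004], [0.232, 0.973, -0.0], [-0.004, 0.0, -1.0]]
ft_force: [6.7, -3.4, 4.4]
width: 0.0328
```

```bash
python3 - <<'E'
from bench import r
s=r.get_state();print(s["position"],s["ft_force"],s["wrist_torque"],s["width"])
E
```

```text
[0.60944695 0.06368833 0.17993852] [ 6.70828432 -3.3928267   4.4127814 ] [-0.54598025 -1.07382513  0.07910896] 0.03281810162775279
```

Request:
{"api": "play_rows", "payload": {"rows": [[-0.0048,-0.005,0,0,0,-4,0],[-0.0055,-0.0043,0,0,0,-4,0],[-0.006,-0.0036,0,0,0,-4,0],[-0.0062,-0.0032,0,0,0,-4,0],[-0.0064,-0.0028,0,0,0,-4,0]]}}

```text
time_s: 6.35
position: [0.5802, 0.0451, 0.1799]
tool_rot: [[-0.835, 0.551, 0.003], [0.551, 0.835, -0.0], [-0.002, 0.001, -1.0]]
ft_force: [3.4, -1.5, 6.8]
width: 0.0327
```

```bash
python3 - <<'E'
from bench import r
s=r.get_state();print(s["position"],s["ft_force"],s["wrist_torque"],s["width"])
E
```

```text
[0.58016717 0.04514933 0.17985131] [ 3.37736834 -1.53668201  6.82702817] [-0.20407983 -0.49184784  0.09055167] 0.0326957618333116
```

Request:
{"api": "play_rows", "payload": {"rows": [[-0.0033,-0.0012,0,0,0,-2,0],[-0.0033,-0.0011,0,0,0,-2,0],[0,0,0,0,0,0,0]]}}

```text
time_s: 6.65
position: [0.5734, 0.0427, 0.1799]
tool_rot: [[-0.795, 0.607, 0.002], [0.607, 0.795, -0.0], [-0.002, 0.001, -1.0]]
ft_force: [-0.2, -4.7, 7.4]
width: 0.0331
```

Request:
{"api": "play_rows", "payload": {"rows": [[-0.001,-0.0003,0,0,0,-0.5,0],[-0.001,-0.0003,0,0,0,-0.5,0],[0,0,0,0,0,0,0]]}}

```text
time_s: 6.95
position: [0.572, 0.0423, 0.1799]
tool_rot: [[-0.785, 0.62, 0.003], [0.62, 0.785, -0.0], [-0.003, 0.002, -1.0]]
ft_force: [5.8, -2.7, 4.5]
width: 0.0329
```

```bash
python3 - <<'E'
from bench import r
s=r.get_state();print(s["position"],s["ft_force"],s["wrist_torque"],s["width"],s["qpos"])
E
```

```text
[0.57195693 0.04227806 0.17989393] [ 5.79901683 -2.7468868   4.45148228] [-0.38557401 -0.82716058  0.04002683] 0.032944990189415206 [ 5.71887052e-01  2.74390184e+01  9.04671661e+01 -1.23835130e-02
  6.19084996e+01 -5.11333929e+01]
```

Request:
{"api": "play_rows", "payload": {"rows": [[-0.001,-0.0003,0,0,0,-0.5,0],[0,0,0,0,0,0,0]]}}

```text
time_s: 7.15
position: [0.5716, 0.0422, 0.18]
tool_rot: [[-0.779, 0.626, 0.006], [0.626, 0.779, 0.0], [-0.004, 0.004, -1.0]]
ft_force: [13.8, -0.6, 0.6]
width: 0.0327
```

Request:
{"api": "play_rows", "payload": {"rows": [[-0.001,-0.0003,0,0,0,-0.5,0],[0,0,0,0,0,0,0]]}}

```text
time_s: 7.35
position: [0.5712, 0.0421, 0.1801]
tool_rot: [[-0.774, 0.633, 0.008], [0.633, 0.774, 0.001], [-0.006, 0.006, -1.0]]
ft_force: [19.4, 1.4, -3.3]
width: 0.0328
```

Request:
{"api": "play_rows", "payload": {"rows": [[0.001,0.0003,0,0,0,0.5,0],[0,0,0,0,0,0,0]]}}

```text
time_s: 7.55
position: [0.5716, 0.0422, 0.18]
tool_rot: [[-0.78, 0.626, 0.005], [0.626, 0.78, 0.0], [-0.004, 0.003, -1.0]]
ft_force: [11.9, -1.4, 1.6]
width: 0.0329
```

```bash
python3 - <<'E'
from bench import r
from h import *
s=r.get_state();print(s["position"],s["ft_force"],s["wrist_torque"],s["width"])
c=r.camera("wrist");f=c["frame"];cv2.imwrite("pics/w3.png",f)
cv2.imwrite("pics/s3.png",cv2.resize(r.camera("scene")["frame"][160:340,280:480],None,fx=3.3,fy=3.3,interpolation=2))
E
```

```text
[0.57162467 0.04221757 0.17995494] [11.88606498 -1.38007901  1.63158386] [ 0.02678436 -1.98472364  0.18497076] 0.03290542267468506
```

View pics/w3.png

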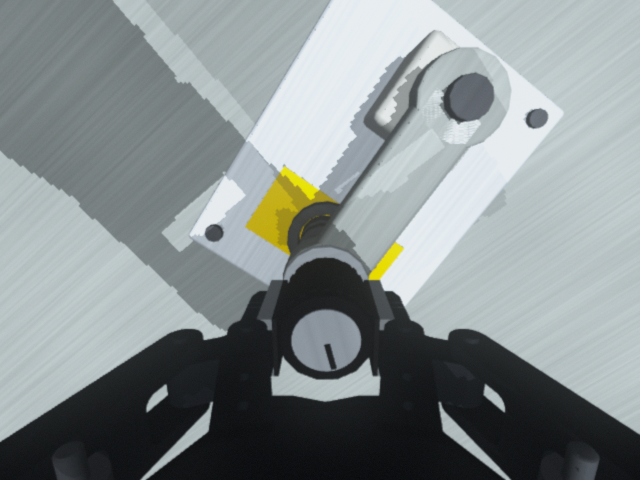

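View pics/s3.png

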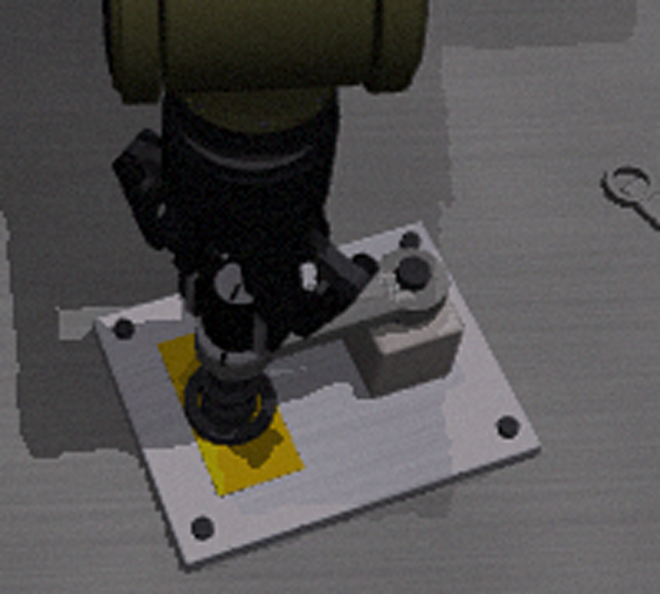

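Request:
{"api": "play_rows", "payload": {"rows": [[0.0005,0.0002,0,0,0,-4,0],[0,0,0,0,0,-4,0],[0,0,0,0,0,-4,0],[0,0,0,0,0,-4,0],[0,0,0,0,0,0,0]]}}

```text
time_s: 8.15
position: [0.5716, 0.042, 0.1799]
tool_rot: [[-0.575, 0.818, 0.003], [0.818, 0.575, -0.001], [-0.002, 0.002, -1.0]]
ft_force: [5.6, -4.3, 4.7]
width: 0.0325
```

```bash
cat > st.py <<'E'
from bench import r
import numpy as np
s=r.get_state();R=s["tool_rot"];print(s["time_s"],s["position"].round(4),"F",s["ft_force"].round(1),"T",s["wrist_torque"].round(3),"yaw",np.degrees(np.arctan2(R[1,0],R[0,0])).round(2),"j6",s["qpos"][5].round(1),"tau6",s["tau"][5].round(3))
E
python3 st.py
```

```text
8.15 [0.5716 0.042  0.1799] F [ 5.6 -4.3  4.7] T [-0.682 -0.943  0.135] yaw 125.09 j6 -34.5 tau6 1.291
```

Request:
{"api": "play_rows", "payload": {"rows": [[0,0,0,0,0,-4,0],[0,0,0,0,0,-4,0],[0,0,0,0,0,-4,0],[0,0,0,0,0,-4,0],[0,0,0,0,0,-4,0],[0,0,0,0,0,-4,0]]}}

```text
time_s: 8.75
position: [0.5711, 0.0417, 0.1798]
tool_rot: [[-0.192, 0.981, 0.002], [0.981, 0.192, -0.001], [-0.001, 0.001, -1.0]]
ft_force: [0.2, -7.4, 8.0]
width: 0.0325
```

```bash
python3 st.py
```

```text
8.75 [0.5711 0.0417 0.1798] F [ 0.2 -7.4  8. ] T [-1.096  0.075  0.198] yaw 101.07 j6 -10.5 tau6 -1.278
```

Request:
{"api": "play_rows", "payload": {"rows": [[0,0,0,0,0,-4,0],[0,0,0,0,0,-4,0],[0,0,0,0,0,-4,0],[0,0,0,0,0,0,0]]}}

```text
time_s: 9.15
position: [0.5709, 0.0417, 0.1798]
tool_rot: [[0.016, 1.0, 0.001], [1.0, -0.016, -0.001], [-0.001, 0.001, -1.0]]
ft_force: [-1.8, -7.4, 9.8]
width: 0.0326
```

```bash
python3 st.py
```

```text
9.15 [0.5709 0.0417 0.1798] F [-1.8 -7.4  9.8] T [-1.195  0.357  0.094] yaw 89.08 j6 1.5 tau6 1.289
```

Request:
{"api": "play_rows", "payload": {"rows": [[0,0,0,0,0,-4,0],[0,0,0,0,0,-4,0],[0,0,0,0,0,0,0]]}}

```text
time_s: 9.45
position: [0.5708, 0.0418, 0.1798]
tool_rot: [[0.155, 0.988, 0.001], [0.988, -0.155, -0.001], [-0.001, 0.001, -1.0]]
ft_force: [-3.1, -7.1, 9.1]
width: 0.0327
```

```bash
python3 st.py
```

```text
9.45 [0.5708 0.0418 0.1798] F [-3.1 -7.1  9.1] T [-1.071  0.423  0.119] yaw 81.09 j6 9.5 tau6 1.29
```

Request:
{"api": "play_rows", "payload": {"rows": [[0,0,0,0,0,-4,0],[0,0,0,0,0,-4,0],[0,0,0,0,0,0,0]]}}

```text
time_s: 9.75
position: [0.5708, 0.0419, 0.1798]
tool_rot: [[0.291, 0.957, 0.0], [0.957, -0.291, -0.001], [-0.001, 0.001, -1.0]]
ft_force: [-3.5, -6.7, 11.2]
width: 0.0329
```

```bash
python3 st.py
```

```text
9.75 [0.5708 0.0419 0.1798] F [-3.5 -6.7 11.2] T [-0.987  0.576  0.128] yaw 73.09 j6 17.5 tau6 1.3
```

Request:
{"api": "play_rows", "payload": {"rows": [[-0.001,-0.0008,0,0,0,0,0],[0,0,0,0,0,0,0]]}}

```text
time_s: 9.95
position: [0.5702, 0.0415, 0.1799]
tool_rot: [[0.288, 0.957, 0.003], [0.957, -0.288, 0.0], [0.001, 0.002, -1.0]]
ft_force: [2.9, -1.3, 7.9]
width: 0.0328
```

```bash
python3 st.py
```

```text
9.95 [0.5702 0.0415 0.1799] F [ 2.9 -1.3  7.9] T [-0.174 -0.447  0.135] yaw 73.23 j6 17.3 tau6 0.111
```

Request:
{"api": "play_rows", "payload": {"rows": [[-0.0008,-0.0003,0,0,0,0,0],[0,0,0,0,0,0,0]]}}

```text
time_s: 10.15
position: [0.5699, 0.0414, 0.18]
tool_rot: [[0.288, 0.958, 0.004], [0.958, -0.288, 0.0], [0.002, 0.004, -1.0]]
ft_force: [7.6, 0.2, 3.9]
width: 0.0329
```

```bash
python3 st.py
```

```text
10.15 [0.5699 0.0414 0.18  ] F [7.6 0.2 3.9] T [ 0.144 -1.348  0.148] yaw 73.24 j6 17.2 tau6 0.115
```

Request:
{"api": "play_rows", "payload": {"rows": [[0,0,0,0,0,-4,0],[0,0,0,0,0,-4,0],[0,0,0,0,0,0,0]]}}

```text
time_s: 10.45
position: [0.5697, 0.0415, 0.18]
tool_rot: [[0.421, 0.907, 0.003], [0.907, -0.421, 0.0], [0.002, 0.003, -1.0]]
ft_force: [6.3, 1.1, 6.0]
width: 0.0328
```

```bash
python3 st.py
```

```text
10.45 [0.5697 0.0415 0.18  ] F [6.3 1.1 6. ] T [ 0.124 -0.941  0.133] yaw 65.11 j6 25.4 tau6 1.336
```

Request:
{"api": "play_rows", "payload": {"rows": [[0,0,0,0,0,-4,0],[0,0,0,0,0,-4,0],[0,0,0,0,0,0,0]]}}

```text
time_s: 10.75
position: [0.5696, 0.0416, 0.18]
tool_rot: [[0.543, 0.84, 0.003], [0.84, -0.543, 0.001], [0.002, 0.002, -1.0]]
ft_force: [2.2, 1.5, 7.4]
width: 0.0326
```

```bash
python3 st.py
```

```text
10.75 [0.5696 0.0416 0.18  ] F [2.2 1.5 7.4] T [ 0.321 -0.682  0.195] yaw 57.11 j6 33.4 tau6 1.395
```

Request:
{"api": "play_rows", "payload": {"rows": [[0,0,0,0,0,-4,0],[0,0,0,0,0,-4,0],[0,0,0,0,0,0,0]]}}

```text
time_s: 11.05
position: [0.5695, 0.0418, 0.18]
tool_rot: [[0.654, 0.756, 0.003], [0.756, -0.654, 0.001], [0.002, 0.001, -1.0]]
ft_force: [2.1, 1.8, 8.5]
width: 0.0325
```

```bash
python3 st.py
```

```text
11.05 [0.5695 0.0418 0.18  ] F [2.1 1.8 8.5] T [ 0.433 -0.378  0.262] yaw 49.12 j6 41.4 tau6 1.43
```

Request:
{"api": "play_rows", "payload": {"rows": [[-0.0003,0,0,0,0,-4,0],[0,0,0,0,0,0,0]]}}

```text
time_s: 11.25
position: [0.5693, 0.0418, 0.1801]
tool_rot: [[0.706, 0.709, 0.003], [0.709, -0.706, 0.001], [0.003, 0.002, -1.0]]
ft_force: [3.5, 2.8, 7.9]
width: 0.0323
```

```bash
python3 st.py
```

```text
11.25 [0.5693 0.0418 0.1801] F [3.5 2.8 7.9] T [ 0.521 -0.578  0.263] yaw 45.13 j6 45.4 tau6 1.262
```

Request:
{"api": "play_rows", "payload": {"rows": [[0,0,0,0,0,-3,0],[0,0,0,0,0,0,0]]}}

```text
time_s: 11.45
position: [0.5693, 0.0419, 0.1801]
tool_rot: [[0.741, 0.671, 0.003], [0.671, -0.741, 0.001], [0.003, 0.001, -1.0]]
ft_force: [3.1, 3.7, 7.4]
width: 0.0325
```

```bash
python3 st.py
```

```text
11.45 [0.5693 0.0419 0.1801] F [3.1 3.7 7.4] T [ 0.63  -0.577 -0.028] yaw 42.14 j6 48.3 tau6 0.757
```

Request:
{"api": "play_rows", "payload": {"rows": [[0,0,0,0,0,-3,0],[0,0,0,0,0,0,0]]}}

```text
time_s: 11.65
position: [0.5692, 0.0419, 0.18]
tool_rot: [[0.776, 0.631, 0.003], [0.631, -0.776, 0.001], [0.003, 0.001, -1.0]]
ft_force: [3.9, 4.0, 8.0]
width: 0.0324
```

```bash
python3 st.py
```

```text
11.65 [0.5692 0.0419 0.18  ] F [3.9 4.  8. ] T [ 0.75  -0.588  0.107] yaw 39.15 j6 51.3 tau6 0.921
```

```bash
python3 - <<'E'
from bench import r
from h import *
c=r.camera("wrist");f=c["frame"];cv2.imwrite("pics/w4.png",cv2.resize(f[200:400,210:450],None,fx=3,fy=3,interpolation=2))
c=r.camera("scene")
cv2.imwrite("pics/s4.png",cv2.resize(c["frame"][220:310,310:410],None,fx=6,fy=6,interpolation=2))
E
```

```text
(no output)
```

View pics/w4.png

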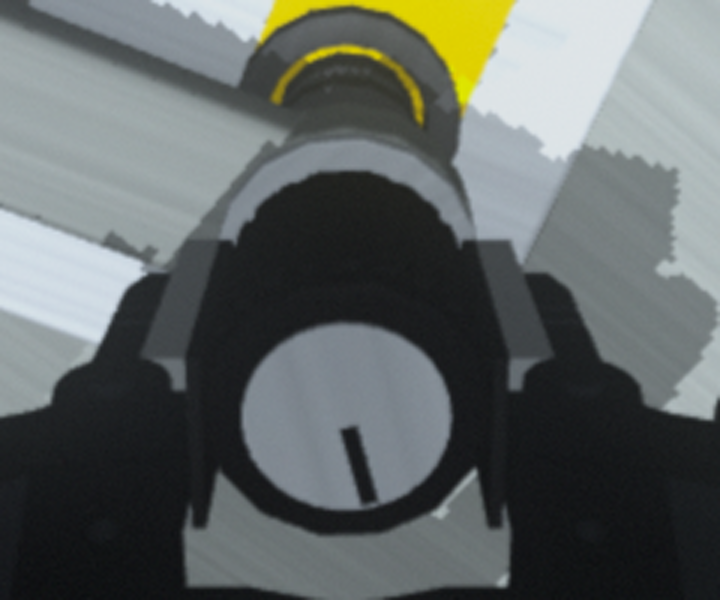

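View pics/s4.png

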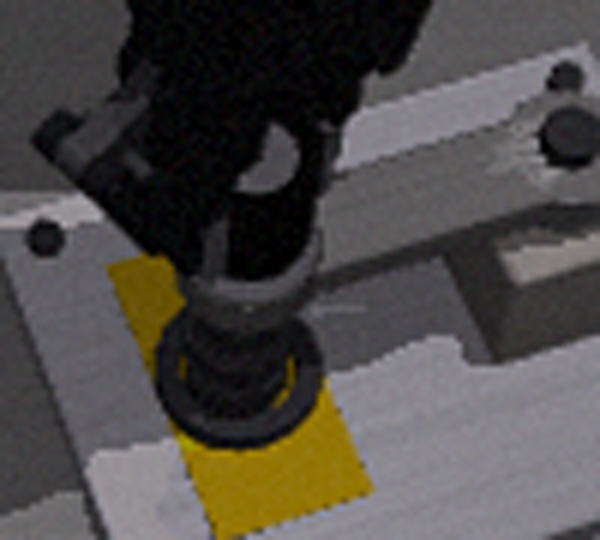

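Request:
{"api": "play_rows", "payload": {"rows": [[0,0,0,0,0,-3,0],[0,0,0,0,0,0,0]]}}

```text
time_s: 11.95
position: [0.5692, 0.042, 0.18]
tool_rot: [[0.807, 0.59, 0.003], [0.59, -0.807, 0.001], [0.003, 0.001, -1.0]]
ft_force: [2.9, 4.4, 7.1]
width: 0.0324
```

```bash
python3 st.py
```

```text
11.95 [0.5692 0.042  0.18  ] F [2.9 4.4 7.1] T [ 0.812 -0.475  0.296] yaw 36.17 j6 54.3 tau6 1.045
```

Request:
{"api": "play_rows", "payload": {"rows": [[0,0,0,0,0,-3,0],[0,0,0,0,0,0,0]]}}

```text
time_s: 12.15
position: [0.5692, 0.0421, 0.18]
tool_rot: [[0.837, 0.547, 0.003], [0.547, -0.837, 0.001], [0.003, 0.0, -1.0]]
ft_force: [2.5, 5.9, 8.1]
width: 0.0327
```

```bash
python3 st.py
```

```text
12.15 [0.5692 0.0421 0.18  ] F [2.5 5.9 8.1] T [ 0.907 -0.431  0.244] yaw 33.17 j6 57.3 tau6 1.046
```

```bash
python3 - <<'E'
from bench import r
import numpy as np
for i in range(6):
    r.camera("wrist"); s=r.get_state(); print(s["time_s"],s["wrist_torque"].round(3),s["ft_force"].round(1))
E
```

```text
12.2 [ 0.9   -0.358  0.259] [2.  5.8 7.5]
12.25 [ 0.866 -0.438  0.245] [1.7 4.8 8.1]
12.3 [ 0.906 -0.366  0.219] [2.1 5.6 7.3]
12.35 [ 0.876 -0.41   0.224] [1.4 5.1 8.5]
12.4 [ 0.811 -0.417  0.242] [2.3 4.6 8.6]
12.45 [ 0.856 -0.351  0.271] [1.6 5.5 7.8]
```

Request:
{"api": "play_rows", "payload": {"rows": [[0,0,0,0,0,0,0.05],[0,0,0,0,0,0,0.085],[0,0,0,0,0,0,0.085],[0,0,0,0,0,0,0.085],[0,0,0.03,0,0,0,0.085],[0,0,0.04,0,0,0,0.085],[0,0,0.03,0,0,8.5,0.085],[0,0,0,0,0,8.5,0.085]]}}

```text
time_s: 13.25
position: [0.5695, 0.0412, 0.2834]
tool_rot: [[0.635, 0.772, 0.007], [0.772, -0.635, 0.0], [0.004, 0.005, -1.0]]
ft_force: [0.4, 0.8, -1.4]
width: 0.0852
```

Request:
{"api": "play_rows", "payload": {"rows": [[0,0,0,0,0,8.5,0.085],[0,0,0,0,0,8.5,0.085],[0,0,0,0,0,8.5,0.085],[0,0,0,0,0,8.5,0.085],[0,0,0,0,0,8.5,0.085],[0,0,0,0,0,8.5,0.085],[0,0,0,0,0,8.5,0.085],[0,0,0,0,0,8.5,0.085]]}}

```text
time_s: 14.05
position: [0.5685, 0.0412, 0.2787]
tool_rot: [[-0.478, 0.878, -0.0], [0.878, 0.478, -0.0], [0.0, -0.0, -1.0]]
ft_force: [-0.1, -0.4, 0.4]
width: 0.085
```

Request:
{"api": "play_rows", "payload": {"rows": [[0,0,0,0,0,8.5,0.085],[0,0,0,0,0,8.5,0.085],[0,0,0,0,0,8.5,0.085],[0,0,0,0,0,8.5,0.085],[0,0,0,0,0,8.5,0.085],[0,0,0,0,0,8.5,0.085],[0,0,0,0,0,8.5,0.085],[0,0,0,0,0,0,0.085]]}}

```text
time_s: 14.85
position: [0.5685, 0.0412, 0.2787]
tool_rot: [[-0.999, 0.037, -0.0], [0.037, 0.999, 0.0], [0.0, -0.0, -1.0]]
ft_force: [0.2, 0.2, 0.7]
width: 0.085
```

```bash
python3 st.py; python3 - <<'E'
from bench import r
from h import *
c=r.camera("wrist");f=c["frame"];cv2.imwrite("pics/w5.png",f)
np.savez("pics/w5.npz",**{k:c[k] for k in("mtx","rvec","tvec")})
p=proj(c,[[.5705,.042,.143]])[0];print(p)
u,v=int(p[0]),int(p[1]);cv2.imwrite("pics/w5c.png",cv2.resize(f[max(0,v-70):v+30,u-50:u+50],None,fx=6,fy=6,interpolation=2));print(u-50,v-70)
E
```

```text
14.85 [0.5685 0.0412 0.2787] F [0.2 0.2 0.7] T [-0.04   0.039  0.008] yaw 177.87 j6 -87.4 tau6 -2.914
[329.93426878 256.53419732]
279 186
```

View pics/w5.png

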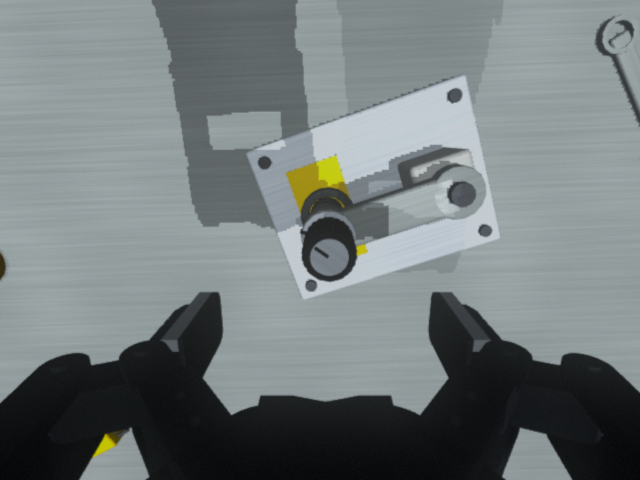

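View pics/w5c.png

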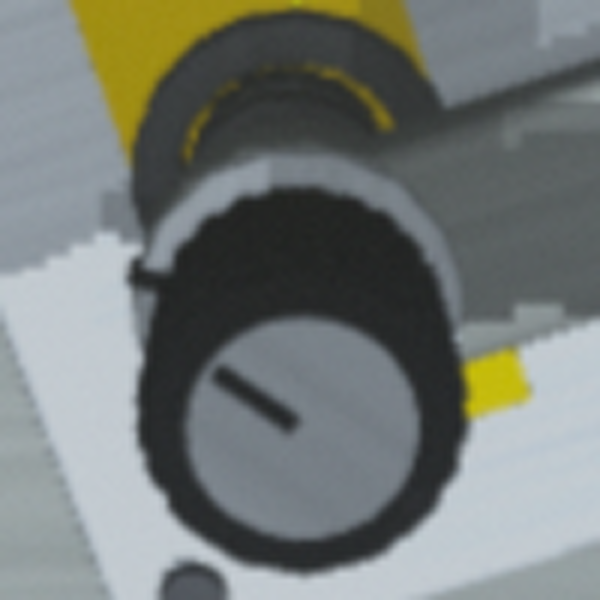

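```bash
python3 - <<'E'
from h import *
c=np.load("pics/w5.npz")
def w(u,v,z):return ray(c,(279+u/6-.4,186+v/6-.4),z)
k=w(303,427,.143);tip=w(215,372,.143);inn=w(296,424,.143)
m=[w(152,275,.1005),w(133,272,.1005),w(165,280,.1005)]
print(k);A=lambda a,b:np.degrees(np.arctan2(*(b-a)[1::-1]))
print("line",A(k,tip),A(inn,tip))
for q in m:print(A(k,q),np.hypot(*(q-k)[:2]))
E
```

```text
[0.5706327  0.04148059 0.143     ]
line -125.49633991803218 -126.20991121819141
-106.90567123610303 0.01861337610438579
-106.2934994045853 0.02093844571916478
-106.20368697132857 0.01693412766348108
```

```bash
python3 - <<'E'
from h import *
c=np.load("pics/w5.npz")
C=[ray(c,p,.015) for p in((247,153),(465,76),(498,238),(304,299))]
A=lambda a,b:np.degrees(np.arctan2(*(b-a)[1::-1]))
p=ray(c,(461.5,194),.104);k=ray(c,(279+303/6-.4,186+427/6-.4),.143)
print("plate y axis rev",A(C[1],C[0]),A(C[2],C[3]),"arm",A(p,k),p,np.hypot(*(k-p)[:2]))
E
python3 - <<'E'
from bench import r
from h import *
for n in("top","scene"):
    f=r.camera(n)["frame"];cv2.imwrite(f"pics/{n}6.png",f)
E
```

```text
plate y axis rev -73.50256674842561 -73.18626434607268 arm -72.63452807653091 [0.54129825 0.135285   0.104     ] 0.09828416222812555
```

View pics/scene6.png

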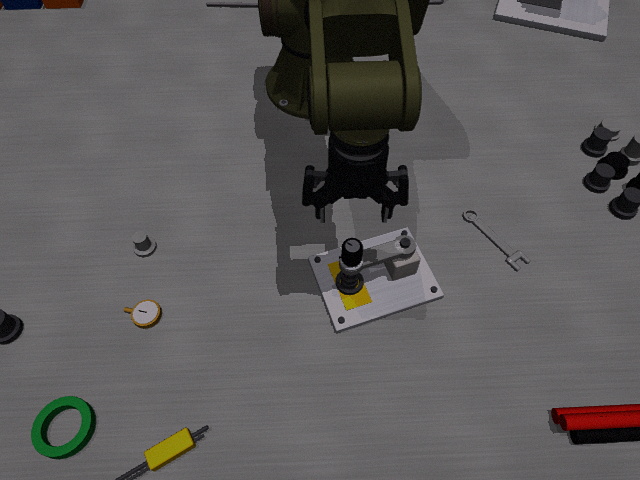

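View pics/top6.png

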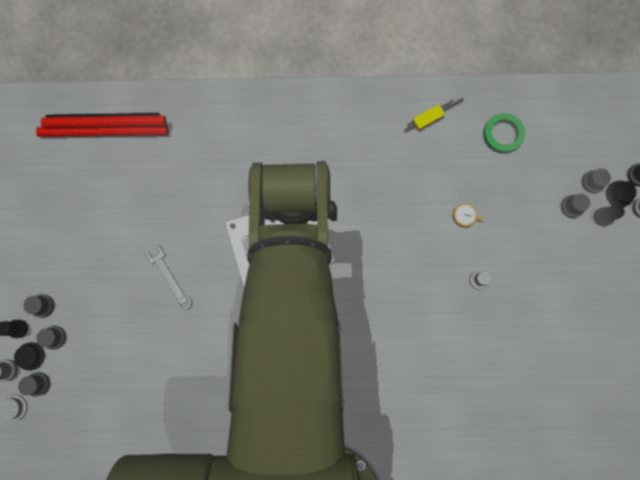

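```bash
python3 - <<'E'
import cv2
a=cv2.imread("pics/scene6.png")[225:335,300:450]
cv2.imwrite("pics/s6c.png",cv2.resize(a,None,fx=5,fy=5,interpolation=2))
E
```

```text
(no output)
```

View pics/s6c.png

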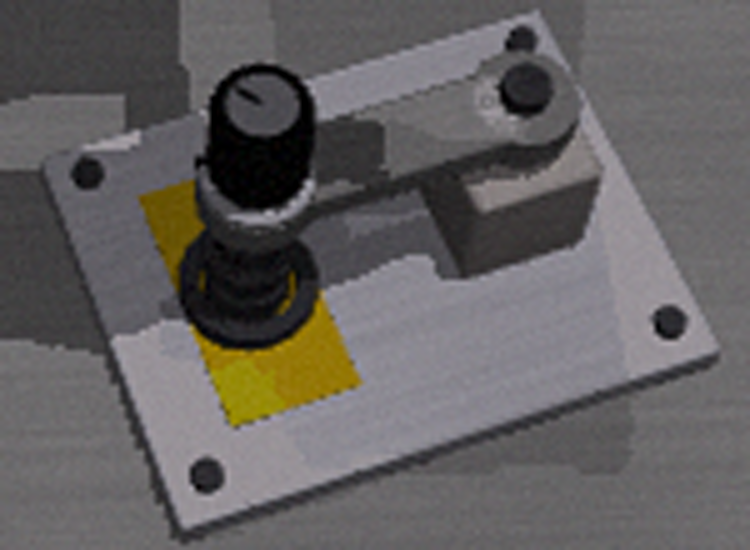

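```bash
python3 - <<'E'
from h import *
S=np.load("pics/scene0.npz")
def s(u,v,z):return ray(S,(300+u/5-.4,225+v/5-.4),z).round(4)
k=s(262,101,.143);print(k,s(249,280,.025),s(526,90,.104));p=s(526,90,.104)
print(np.degrees(np.arctan2(k[1]-p[1],k[0]-p[0])))
E
```

```text
[0.57   0.0454 0.143 ] [0.5729 0.0456 0.025 ] [0.5456 0.1403 0.104 ]
-75.5808448945584
```

```bash
python3 - <<'E'
from bench import r
print(r.close_job())
E
```

```text
the job is handed in; nothing more can be done
None
```

The clamp arm is home over the coupling and the knob is clamped with one click. I handed the job in at about 15 s, with the gripper open and well clear of the fixture.

**Swing:** I gripped the knob and swung the arm about 65° until it met its stop. The force there climbed to 19 N with almost no further movement. The knob turned with the arm, so the pad did not go down early.

**Tightening:** I turned the knob clockwise. Torque sat mostly at 0.1–0.2 N m, climbed to about 0.26 N m, then dropped sharply to about zero, which I took as the click. I went about 9° further and let go. The 0.35 N m peak fell between readings, so I never saw it. Torque had climbed back to 0.24–0.30 N m when I stopped.

**Last checks:**
- **Slip:** after release, the knob line was about 0.34 rad ahead of the collar mark. The expected value for one click is 0.39 rad, and for two 0.79, so I read this as one click.
- **Arm position:** the cameras disagree slightly. The plate direction is about -73.3°; the wrist camera puts the arm at -72.6° and the scene camera at -75.6°. Both fit fully home within calibration error, and contact with the stop agrees.
- **Coupling and bystanders:** the nest ring reads the same position as at the start and the coupling looks upright in it under the arm. The spanner, gauge and bushing look unmoved in the pictures.

While I was turning, an off-centre grip briefly pushed the arm towards open with about 5 N. I corrected it before the pad touched the coupling and saw no sign that the arm left its stop.

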